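Clear the gouge and clamp the carving panel

TASK

A gouge has been left lying on the carving panel, right where the toggle clamp comes down. First lay the gouge down in the empty compartment of the tool tray (lay it, do not let it fall: the edge is sharp), then press the clamp's handle fully down so that its pad holds the panel. Leave the panel where it lies against its stops, never clamp down on the gouge, and leave the other things alone.

Things in the scene. Friction and masses are not known exactly. Their poses are not given: they have to be found in the camera images.
- gouge: Gouge to clear away, lying crosswise under the raised clamp pad. Octagonal wooden handle 28 mm across flats, 140 long; ferrule, thin shank, 16 mm blade; 242 long in all, ~115 g. Origin: below the front of the shank, level with the handle's underside; x to the cutting edge (edge +87 mm, mid-handle -85, butt -155), z up; centre line 14 mm up; balances at x = -40. Mid-handle is clear of the clamp.
- gouge_mid (a point): Point on the gouge's centre line at half of its whole length (51 mm ahead of the middle of the handle, 34 mm behind the gouge's origin).
- panel: Carved pine panel 180 x 240 x 20 mm, loose, about 0.4 kg, flat on the holding board against low wooden stops at its far long edge and one short edge. Origin: centre of the underside; x along the short side, y along the long side towards the clamp. Scroll carving, but for a plain margin at the clamp end. Its top is 38 mm above the bench.
- fixture: Plywood holding board screwed to the bench, 300 (x) x 400 (y) x 18 mm; carries the stops, and the clamp on a packing block. Origin: centre of its underside, on the bench; z up. The clamp's arm points along -y of this frame, its handle along +y; both swing in a plane parallel to the y-z plane.
- clamp_handle (a joint): Lift of the toggle clamp's handle in rad: 0 = fully down, clamp shut (grip 0.14 rad above level); 1 to 1.14 = open, as at the start. It drives the arm through links and stays where it is left (friction, 1 to 2 N at the grip; under 10 N to shut). The pad meets the panel near the end of the travel; the handle then passes dead centre (about 0.05) onto its stop at 0.
- handle_grip (a point): Middle of the clamp handle's black rubber grip, on its centre line, 95 mm from the handle's pivot. The grip is 78 mm long, 18 mm wide (along x of the fixture) and 14 mm thick; it can be pinched across the 18 mm from above, or pressed with closed fingers.
- handle_pivot (a point): Fixed axis of the clamp handle (the axis is parallel to x of the fixture), 68 mm above the bench. At joint value h the grip lies from here 95 mm * cos(h + 0.14) along +y of the fixture and 95 mm * sin(h + 0.14) up.
- clamp_arm: The clamp's arm: two flat steel bars, 16 mm wide over all, with a threaded spindle and a black rubber pad of 20 mm diameter 95 mm from the arm's pivot. Origin: on the pivot, 72 mm above the bench; x along the arm to the pad end. At the start it stands steeply up, all of spindle and pad over 60 mm above the panel, its top about 180 mm above the bench.
- pad_landing (a point): Point on the panel's top face where the pad comes down.
- tray: Wooden tool tray 312 (x) x 195 (y) mm, fixed, long walls 24 mm high, 5 mm thick. A lengthwise divider 20 mm high leaves a wide empty compartment on its +y side (302 x 106 mm inside) and a narrow one holding a gouge and a chisel. Origin: centre of the underside, on the bench; z up.
- tray_empty (a point): Centre of the floor of the empty compartment, 5 mm above the bench.
- gouge_b: Bystander: smaller gouge lying in the tray's narrow compartment, origin under the middle of its handle.
- chisel_c: Bystander: chisel lying in the tray's narrow compartment, origin under the middle of its handle.
- slipstone: Bystander: flat grey slipstone 75 x 35 x 11 mm lying on the carved end of the panel, origin under its centre.
- oilstone: Bystander: oilstone in a wooden block 220 x 80 x 34 mm on the left of the bench, origin under its centre.
- mallet: Bystander: round carver's mallet standing on its head, 247 mm tall, 82 mm across, origin under its centre.
- mug: Bystander: lidded travel mug 156 mm tall, 85 mm across, origin under its centre.
- grip_clamp: Bystander: locking pliers lying flat on the bench, about 360 x 150 x 22 mm, origin near its middle.

How it is judged:
By the outcome, as a careful person would: the job done as asked, in the order asked, and still so for the second after the job is handed in, with the robot touching nothing.
It also fails if it takes over 56 s, if anything falls off the work surface, if the arm or the gripper's body presses on something with over 40 N, if the wrist force passes 120 N, or if a joint passes its speed limit or range.

ROBOT

A 6-joint arm with a two-finger parallel gripper is mounted at the origin on the work surface. World frame = base frame: x ahead of the robot, y to its left, z up, the work surface at z = 0. Lengths are in m, angles in rad, forces in N, time in s.
With the tool pointing down it reaches from about 0.35 to 0.725 m from the base axis. Payload 4.3 kg.
Tool frame: the origin (TCP) lies at the very end of the fingers, on their centre line; the grasp point (between the pads) lies 19 mm behind it; z points along the fingers, y is the line along which they close (so a half turn about z gives the same grasp; the last joint's range is limited). The gripper opens to 85 mm and grips with 20 to 120 N. Pads are 22 mm wide; open, the fingers measure 114 mm over their backs; the gripper's body (76 mm by 85 mm) begins 54 mm behind the grasp point. The pads swing forward as they close: fully open they stand 13 mm farther back than shut.
Start: joints at [1.194, 0.377, 0.081, 1.274, 0, 1.46], TCP at [0.152, 0.555, 0.231] pointing down, gripper open.
Joint ranges: [-2.72, 2.72], [-0.84, 1.66], [-1.02, 1.22], [-1.77, 2.12], [-1.37, 1.28], [-3.14, 3.14]. Speed limits (rad/s): [2.57, 2.57, 3.14, 3.14, 3.14, 3.14].

INTERFACE

Orientations are given as a 3x3 rotation matrix whose columns are the frame's x, y, z axes.
In Python, from cell import env gives the robot as it stands. The module is installed in compiled form; this text tells all that it offers.
- The arm moves only by the tool carry_out, never from a script. Its argument "plan" is a list of rows, each an object of numbers: "hand": the opening, from 0 (shut) to 1 (fully open); "tx", "ty", "tz": the shift along the tool's x, y, z in units of 750 mm (1.0 is 750 mm); "wx", "wy", "wz": the turn, a rotation vector about the tool's x, y, z in units of 45 degrees (1.0 is 45 degrees). A call has 1 to 5 rows; each row is the pose to reach, as a shift and turn from the pose commanded when the call began, along the tool's axes at that moment; what a row does not reach only later rows make up. A row lasts 1/8 s, in which the tool goes at most 62.5 mm and 10.7 degrees, less where a joint would pass 70% of its speed; a pose out of reach is approached as far as the arm can. A call with a number of a shift or a turn outside -1 to 1 is refused whole. A call with a gripper value outside its range is refused whole. The fingers move at their own pace and stop on an object; "newtons" is the grip in N (left out, the last holds). Time passes only in rows, so rows that repeat a pose let the fingers close. It gives the time, the measured TCP pose, the force, the opening and the grip force at its end, in the units of the state.
- env.read_state(): the state, without advancing time (a new reading comes with each control period).
- env.get_image(name): name is "scene" or "top" or "wrist"; returns a dict with "pixels" (480x640x3 uint8, red, green, blue), "fx", "fy", "cx", "cy" (pixels), "R" (3x3) and "t" (3): a world point X has camera coordinates R X + t. Camera axes: x right, y down, z forward; pixel columns grow to the right and rows downward; lengths in m; the calibration is good to about 2 mm. The wrist camera is an equidistant fisheye: a pixel r from the principal point sees the ray r / f radians off the axis. A picture is of the moment at which its call begins. There is no depth.
- env.sign_off(): hands the job in; it is judged then, once.
The state is a dict: "time_s": time; "q": joint angles; "qd": joint speeds; "joint_efforts": joint torques, N m; "position": TCP position; "eef_rot": TCP orientation; "ft_force": force on the tool from outside, world axes, zero at the start; "wrist_torque": the same for the moment, N m; "grip_width": opening from 0.0 (shut) to 1.0 (fully open); "grip_force": force on a finger pad.
Only numpy, scipy, OpenCV 4.12 (cv2) and the standard library are available. Lean on these libraries where they do the work, as an engineer would, in place of code of your own. Each camera call takes 0.05 s, during which the arm holds its last target. There are 200 camera calls.

## Working session

There is one attempt and no reset: what is moved stays moved. The work goes in short steps, Python scripts to look and compute and a tool call to move; the robot and the scene stay as the last step left them, time stands still between calls to the robot, and variables do not carry over. Pictures are saved under pics/ and viewed, at most 10 in all, crops included, and the job is handed in when it is done.

Besides the shell and the picture viewer there is one more tool, called after "Request:" by a JSON object that holds its "op" and its "data". carry_out: Moves the arm, as the interface text tells. Its arguments: {"type":"object","properties":{"plan":{"type":"array","items":{"type":"object","properties":{"hand":{"type":"number"},"tx":{"type":"number"},"ty":{"type":"number"},"tz":{"type":"number"},"wx":{"type":"number"},"wy":{"type":"number"},"wz":{"type":"number"}}}},"newtons":{"type":"number"}},"required":["plan"]}

```bash
mkdir -p pics
python3 - <<'E'
from cell import env
import cv2,numpy as np,pickle
for n in("scene","top"):
    d=env.get_image(n); cv2.imwrite(f"pics/{n}0.png",d["pixels"][:,:,::-1]); pickle.dump(d,open(f"{n}0.pkl","wb"))
    print(n,d["fx"],d["cx"],d["cy"],np.round(d["R"],3).tolist(),np.round(d["t"],3), "cam",np.round(-np.array(d["R"]).T@d["t"],3))
s=env.read_state();print(s["time_s"],np.round(s["eef_rot"],3).tolist(),s["position"],s["ft_force"])
E
```

```text
scene 487.59134474696725 333.7134882697407 232.72455117103596 [[-0.689, 0.725, 0.007], [0.61, 0.585, -0.534], [-0.391, -0.364, -0.845]] [ 0.293 -0.251  1.686] cam [1.014 0.547 1.289]
top 451.53481553762316 323.6673797855427 245.9839524376782 [[0.002, -1.0, 0.018], [-0.987, -0.005, -0.162], [0.162, -0.018, -0.987]] [-0.004  0.44   1.062] cam [0.263 0.017 1.119]
0.1 [[-0.965, 0.264, -0.001], [0.264, 0.965, -0.002], [0.0, -0.002, -1.0]] [0.15136909 0.55413379 0.23046569] [ 0.18765157 -0.06193864  0.09806693]
```

View pics/top0.png

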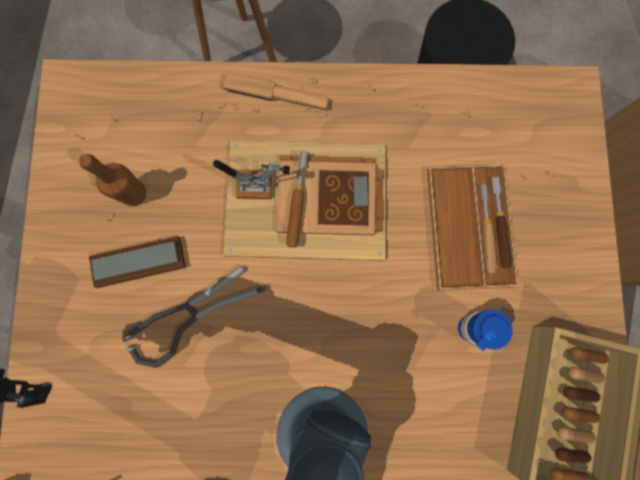

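View pics/scene0.png

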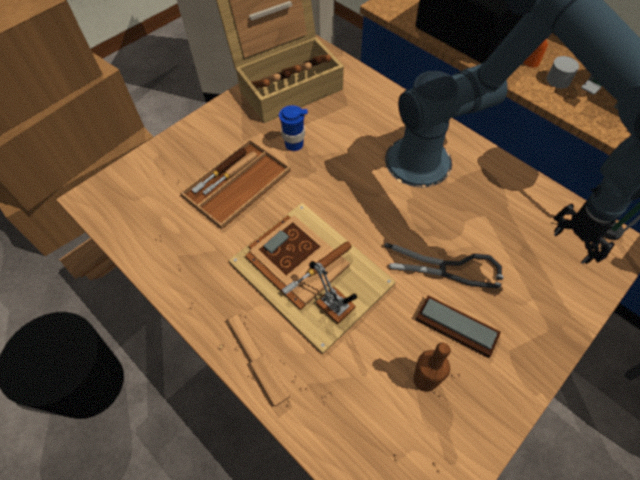

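Top view: gouge runs from butt (293,245) to edge (304,151); clamp handle is at (225,170); the tray's empty half is centred near (458,228). Now a crop for finer pixels.

```bash
cat > h.py <<'E'
import numpy as np,pickle,cv2
def ray(d,u,v):
    R=np.array(d["R"]);t=np.array(d["t"]).ravel()
    c=-R.T@t; r=R.T@np.array([(u-d["cx"])/d["fx"],(v-d["cy"])/d["fy"],1]); return c,r/np.linalg.norm(r)
def onz(d,u,v,z):
    c,r=ray(d,u,v); return c+r*(z-c[2])/r[2]
def tri(d1,p1,d2,p2):
    (a,r),(b,s)=ray(d1,*p1),ray(d2,*p2)
    k=np.linalg.lstsq(np.c_[r,-s],b-a,rcond=None)[0]; P,Q=a+r*k[0],b+s*k[1]
    return (P+Q)/2,np.linalg.norm(P-Q)
def load(n): return pickle.load(open(n+".pkl","rb"))
E
python3 - <<'E'
from h import *
t=load("top0");s=load("scene0")
a=cv2.resize(t["pixels"][135:265,205:395],None,fx=4,fy=4,interpolation=cv2.INTER_CUBIC)
cv2.imwrite("pics/tc.png",a[:,:,::-1])
for n,u,v,z in[("butt",293,245,.052),("ferr",299,190,.052),("edge",304,151,.052),
 ("T_ul",431,168,.024),("T_ur",503,166,.024),("T_lr",516,285,.024),("T_ll",438,290,.024),("div_t",473,167,.02),("div_b",485,288,.02),
 ("Ful",230,142,.018),("Fur",386,146,.018),("Flr",386,259,.018),("Fll",224,256,.018)]: print(n,np.round(onz(t,u,v,z),3))
E
```

```text
butt [0.44  0.071 0.052]
ferr [0.576 0.058 0.052]
edge [0.676 0.047 0.052]
T_ul [ 0.644 -0.275  0.024]
T_ur [ 0.651 -0.46   0.024]
T_lr [ 0.348 -0.473  0.024]
T_ll [ 0.335 -0.281  0.024]
div_t [ 0.649 -0.384  0.02 ]
div_b [ 0.341 -0.398  0.02 ]
Ful [0.712 0.237 0.018]
Fur [ 0.705 -0.163  0.018]
Flr [ 0.412 -0.157  0.018]
Fll [0.417 0.242 0.018]
```

View pics/tc.png

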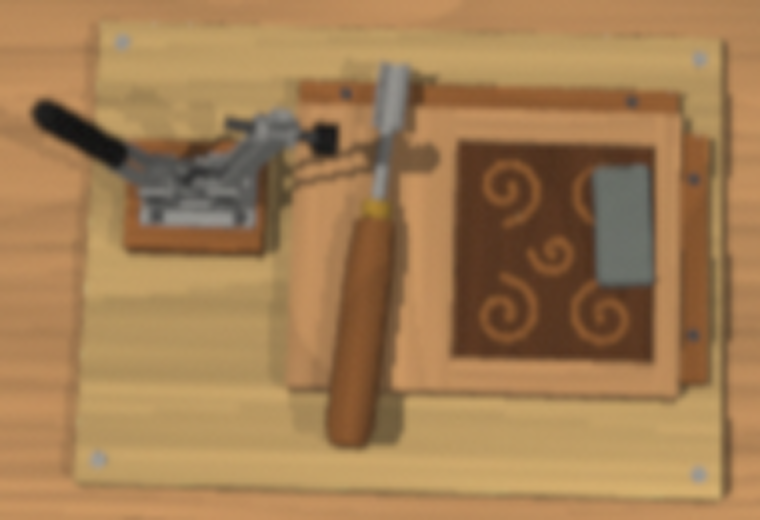

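Crop: gouge butt (350,445), ferrule end (374,212), edge (395,65); grip of the clamp handle from (40,108) to (120,155); pad at (325,138). Compute positions and the first move.

```bash
cat >> h.py <<'E'
from scipy.spatial.transform import Rotation as Ro
def delta(s,P,yaw):  # yaw = world direction angle of tool y, tool pointing down
    R=np.array(s["eef_rot"]); T=np.array([[np.sin(yaw),np.cos(yaw),0],[-np.cos(yaw),np.sin(yaw),0],[0,0,-1]])
    return np.round(R.T@(np.array(P)-s["position"])/.75,3),np.round(Ro.from_matrix(R.T@T).as_rotvec()/(np.pi/4),3)
E
python3 - <<'E'
from h import *
from cell import env
t=load("top0");s=load("scene0")
c=lambda u,v:(205+u/4,135+v/4)
b=onz(t,*c(350,442),.052);e=onz(t,*c(395,66),.048);f=onz(t,*c(374,212),.052)
print(b,f,e,np.linalg.norm(e-b),np.linalg.norm(f-b))
d=(e-b)/np.linalg.norm(e-b);yaw=np.arctan2(d[1],d[0]);print("yaw",yaw)
G=b+d*.08;print("grasp",G)
# black grip mask in scene and top
for n,im,(u0,v0,u1,v1) in(("top",t,(208,155,238,178)),("scene",s,(325,285,362,320))):
    p=im["pixels"][v0:v1,u0:u1].astype(int); m=(p.max(2)<45)
    k,l,st,ce=cv2.connectedComponentsWithStats(m.astype(np.uint8)); 
    for i in range(1,k):
        if st[i,4]>15: print(n,st[i],ce[i]+[u0,v0])
print("blkedge",onz(t,*c(270,230),.04),"pad",onz(t,*c(325,138),.11))
st=env.read_state()
print(delta(st,[G[0],G[1],.20],np.pi/2+yaw))
crop=cv2.resize(s["pixels"][240:340,270:400],None,fx=6,fy=6,interpolation=cv2.INTER_CUBIC)[:600,:780]
cv2.imwrite("pics/sc.png",crop[:,:,::-1])
E
```

```text
[0.43849615 0.07237427 0.052     ] [0.58098083 0.0595905  0.052     ] [0.676238   0.04773129 0.048     ] 0.2390490833398122 0.14305701431038817
yaw -0.10328550353707394
grasp [0.51805867 0.06412726 0.05066136]
top [  7   6  22  15 126] [225.17460317 168.27777778]
scene [17 10 14  9 58] [348.5862069  299.03448276]
blkedge [0.57260775 0.12396094 0.04      ] pad [0.60799818 0.08623106 0.11      ]Traceback (most recent call last):
  File "<stdin>", line 17, in <module>
  File "h.py", line 15, in delta
    return np.round(R.T@(np.array(P)-s["position"])/.75,3),np.round(Ro.from_matrix(R.T@T).as_rotvec()/(np.pi/4),3)
                                                                    ~~~~~~~~~~~~~~^^^^^^^
  File "scipy/spatial/transform/_rotation.pyx", line 1143, in scipy.spatial.transform._rotation.Rotation.from_matrix
ValueError: Non-positive determinant (left-handed or null coordinate frame) in rotation matrix 0: [[-9.86663300e-01  1.62774367e-01 -1.92758093e-04]
 [ 1.62773784e-01  9.86661848e-01  1.75850603e-03]
 [-4.76426762e-04 -1.70367740e-03  9.99998435e-01]].
```

```bash
sed -i 's/\[\[np.sin(yaw),np.cos(yaw),0\],\[-np.cos(yaw),np.sin(yaw),0\]/[[-np.sin(yaw),np.cos(yaw),0],[np.cos(yaw),np.sin(yaw),0]/' h.py
python3 - <<'E'
from h import *
from cell import env
t=load("top0");s=load("scene0")
print("grip tri",tri(t,(225.2,168.3),s,(348.6,299)),onz(t,225.2,168.3,.155))
print(delta(env.read_state(),[.518,.064,.20],np.pi/2-.103))
crop=cv2.resize(s["pixels"][240:340,270:400],None,fx=6,fy=6,interpolation=cv2.INTER_CUBIC)
cv2.imwrite("pics/sc.png",crop[:,:,::-1])
E
```

```text
grip tri (array([0.6008096 , 0.22041986, 0.13873518]), np.float64(0.003282139561601287)) [0.59425466 0.21835638 0.155     ]
(array([-0.644, -0.501,  0.041]), array([-0.002, -0.   , -0.209]))
```

View pics/sc.png

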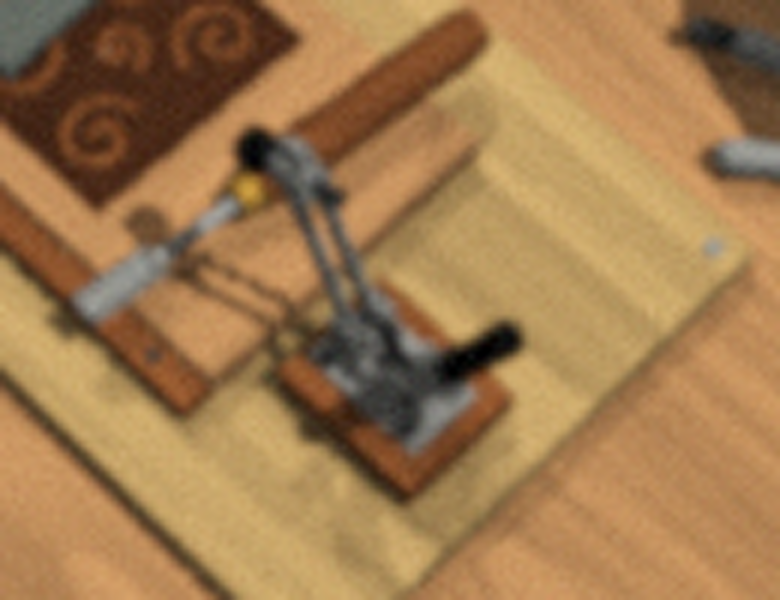

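Scene crop: grip from (445,368) to (515,335), the pad hanging high at (258,150) with the gouge below it. Moving over the gouge now.

Request:
{"op": "carry_out", "data": {"plan": [{"tx": -0.064,"ty": -0.05,"hand": 0.7},{"tx": -0.128,"ty": -0.1,"hand": 0.7},{"tx": -0.192,"ty": -0.15,"hand": 0.7},{"tx": -0.256,"ty": -0.2,"hand": 0.7},{"tx": -0.32,"ty": -0.25,"wz": -0.2,"hand": 0.7}], "newtons": 60}}

```text
schema error: expected keys hand, tx, ty, tz, wx, wy, wz
```

Run:
```python
from h import *
from cell import env
print(delta(env.read_state(),[.518,.064,.20],np.pi/2-.103))
```

```text
(array([-0.644, -0.501,  0.041]), array([-0.002, -0.   , -0.209]))
```

All keys are required.

Request:
{"op": "carry_out", "data": {"plan": [{"tx": -0.064,"ty": -0.05,"tz": 0,"wx": 0,"wy": 0,"wz": 0,"hand": 0.7},{"tx": -0.128,"ty": -0.1,"tz": 0,"wx": 0,"wy": 0,"wz": -0.05,"hand": 0.7},{"tx": -0.192,"ty": -0.15,"tz": 0,"wx": 0,"wy": 0,"wz": -0.1,"hand": 0.7},{"tx": -0.256,"ty": -0.2,"tz": 0,"wx": 0,"wy": 0,"wz": -0.15,"hand": 0.7},{"tx": -0.32,"ty": -0.25,"tz": 0,"wx": 0,"wy": 0,"wz": -0.2,"hand": 0.7}], "newtons": 60}}

```text
time_s: 0.72
position: [0.3343, 0.3088, 0.2311]
eef_rot: [[-0.994, 0.108, -0.0], [0.108, 0.994, -0.0], [0.0, -0.0, -1.0]]
ft_force: [0.8, -0.4, 0.2]
grip_width: 0.698
grip_force: 0.0
```

Run:
```python
from h import *
from cell import env
s=env.read_state();print(s["time_s"],s["position"],s["grip_width"],delta(s,[.518,.064,.20],np.pi/2-.103))
```

```text
0.725 [0.33431379 0.30878792 0.23105547] 0.6981195452177876 (array([-0.279, -0.298,  0.041]), array([-0.   , -0.   , -0.006]))
```

Request:
{"op": "carry_out", "data": {"plan": [{"tx": -0.05,"ty": -0.054,"tz": 0,"wx": 0,"wy": 0,"wz": 0,"hand": 0.7},{"tx": -0.106,"ty": -0.114,"tz": 0,"wx": 0,"wy": 0,"wz": 0,"hand": 0.7},{"tx": -0.162,"ty": -0.174,"tz": 0.01,"wx": 0,"wy": 0,"wz": 0,"hand": 0.7},{"tx": -0.22,"ty": -0.236,"tz": 0.02,"wx": 0,"wy": 0,"wz": 0,"hand": 0.7},{"tx": -0.279,"ty": -0.298,"tz": 0.04,"wx": 0,"wy": 0,"wz": -0.006,"hand": 0.7}]}}

```text
time_s: 1.35
position: [0.5154, 0.0676, 0.2024]
eef_rot: [[-0.994, 0.105, 0.001], [0.105, 0.994, 0.0], [-0.001, 0.001, -1.0]]
ft_force: [0.4, 0.1, -0.1]
grip_width: 0.704
grip_force: 0.0
```

Run:
```python
from h import *
from cell import env
d=env.get_image("wrist"); cv2.imwrite("pics/w1.png",d["pixels"][:,:,::-1]); pickle.dump(d,open("w1.pkl","wb"))
s=env.read_state();print(s["time_s"],s["position"],delta(s,[.518,.064,.041],np.pi/2-.103),d["fx"],d["cx"],d["cy"])
def proj(X):
    c=np.array(d["R"])@X+np.array(d["t"]).ravel(); th=np.arctan2(np.hypot(c[0],c[1]),c[2]); a=np.arctan2(c[1],c[0])
    return d["cx"]+d["fx"]*th*np.cos(a), d["cy"]+d["fy"]*th*np.sin(a)
for X in([.438,.0724,.052],[.581,.058,.052],[.676,.048,.05],[.600,.220,.15],[.518,.064,.052]): print(X,np.round(proj(np.array(X))))
```

```text
1.4 [0.51896854 0.06146938 0.19991262] (array([0.002, 0.004, 0.212]), array([-0.006,  0.003, -0.011])) 371.64829954431775 312.73064159640904 230.71772963143437
[0.438, 0.0724, 0.052] [309. 116.]
[0.581, 0.058, 0.052] [310. 287.]
[0.676, 0.048, 0.05] [311. 373.]
[0.6, 0.22, 0.15] [536. 340.]
[0.518, 0.064, 0.052] [309. 216.]
```

View pics/w1.png

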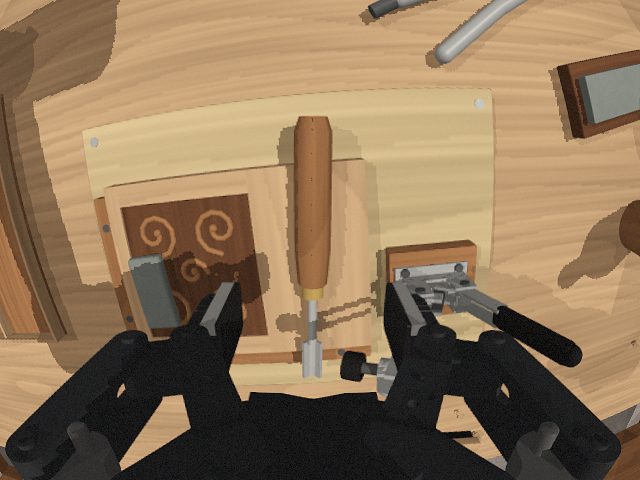

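Wrist view: butt (314,117), ferrule (312,290), within 5 px of prediction; fingers straddle the handle and are clear of the clamp. Descend.

Request:
{"op": "carry_out", "data": {"plan": [{"tx": 0.002,"ty": 0.005,"tz": 0.07,"wx": 0,"wy": 0,"wz": -0.01,"hand": 0.7},{"tx": 0.002,"ty": 0.005,"tz": 0.14,"wx": 0,"wy": 0,"wz": -0.01,"hand": 0.7},{"tx": 0.002,"ty": 0.005,"tz": 0.19,"wx": 0,"wy": 0,"wz": -0.01,"hand": 0.7},{"tx": 0.002,"ty": 0.005,"tz": 0.21,"wx": 0,"wy": 0,"wz": -0.01,"hand": 0.7},{"tx": 0.002,"ty": 0.005,"tz": 0.21,"wx": 0,"wy": 0,"wz": -0.01,"hand": 0.7}]}}

```text
time_s: 2.02
position: [0.5123, 0.0734, 0.0444]
eef_rot: [[-0.995, 0.097, -0.002], [0.097, 0.995, 0.0], [0.002, -0.0, -1.0]]
ft_force: [0.2, 0.7, -0.1]
grip_width: 0.697
grip_force: 0.0
```

Request:
{"op": "carry_out", "data": {"plan": [{"tx": 0,"ty": 0,"tz": 0,"wx": 0,"wy": 0,"wz": 0,"hand": 0.5},{"tx": 0,"ty": 0,"tz": 0,"wx": 0,"wy": 0,"wz": 0,"hand": 0.4},{"tx": 0,"ty": 0,"tz": 0,"wx": 0,"wy": 0,"wz": 0,"hand": 0.2},{"tx": 0,"ty": 0,"tz": 0,"wx": 0,"wy": 0,"wz": 0,"hand": 0},{"tx": 0,"ty": 0,"tz": 0,"wx": 0,"wy": 0,"wz": 0,"hand": 0}]}}

```text
time_s: 2.65
position: [0.5149, 0.0732, 0.0468]
eef_rot: [[-0.995, 0.097, 0.004], [0.097, 0.995, -0.0], [-0.004, 0.0, -1.0]]
ft_force: [-0.7, 0.2, 6.1]
grip_width: 0.308
grip_force: 58.6
```

Request:
{"op": "carry_out", "data": {"plan": [{"tx": 0,"ty": 0,"tz": -0.02,"wx": 0,"wy": 0,"wz": 0,"hand": 0},{"tx": 0,"ty": 0,"tz": -0.04,"wx": 0,"wy": 0,"wz": 0,"hand": 0},{"tx": 0,"ty": 0,"tz": -0.04,"wx": 0,"wy": 0,"wz": 0,"hand": 0}], "newtons": 80}}

```text
time_s: 3.02
position: [0.5147, 0.0734, 0.0768]
eef_rot: [[-0.995, 0.097, 0.004], [0.097, 0.995, 0.0], [-0.004, 0.001, -1.0]]
ft_force: [0.6, 0.1, -1.6]
grip_width: 0.301
grip_force: 77.7
```

Run:
```python
from h import *
from cell import env
d=env.get_image("wrist"); cv2.imwrite("pics/w2.png",d["pixels"][:,:,::-1])
s=env.read_state();print(s["time_s"],s["position"],s["ft_force"],s["wrist_torque"],s["grip_width"],s["grip_force"])
```

```text
3.075 [0.51399885 0.0733229  0.07592716] [-0.376467    0.88706669 -1.88644591] [-0.0049969   0.04557422  0.04744963] 0.3010810398694164 77.65223264694214
```

View pics/w2.png

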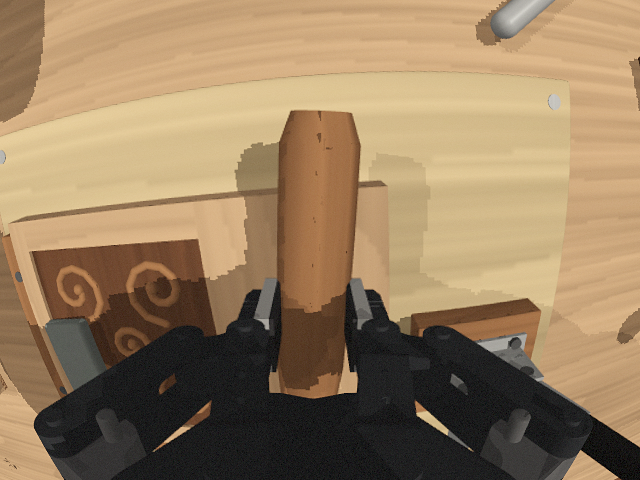

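Gouge held square between the pads, handle level (butt at (320,112)), weight reading about 1.3 N. Sidestep from under the pad, then carry.

Request:
{"op": "carry_out", "data": {"plan": [{"tx": 0,"ty": -0.04,"tz": 0,"wx": 0,"wy": 0,"wz": 0,"hand": 0},{"tx": 0,"ty": -0.1,"tz": -0.01,"wx": 0,"wy": 0,"wz": 0,"hand": 0},{"tx": 0,"ty": -0.16,"tz": -0.04,"wx": 0,"wy": 0,"wz": -0.03,"hand": 0},{"tx": 0.01,"ty": -0.22,"tz": -0.06,"wx": 0,"wy": 0,"wz": -0.06,"hand": 0},{"tx": 0.02,"ty": -0.29,"tz": -0.06,"wx": 0,"wy": 0,"wz": -0.09,"hand": 0}]}}

```text
time_s: 3.7
position: [0.4775, -0.1432, 0.1209]
eef_rot: [[-1.0, 0.025, 0.002], [0.025, 1.0, -0.001], [-0.002, -0.001, -1.0]]
ft_force: [0.8, 0.2, -0.9]
grip_width: 0.3
grip_force: 78.1
```

Run:
```python
from h import *
from cell import env
s=env.read_state();print(s["time_s"],s["position"],s["grip_width"],delta(s,[.4495,-.338,.12],np.pi/2+.035))
```

```text
3.7 [ 0.47751883 -0.14323311  0.12085191] 0.3001727696080617 (array([ 0.031, -0.261,  0.001]), array([-0.001,  0.003, -0.076]))
```

Request:
{"op": "carry_out", "data": {"plan": [{"tx": 0.01,"ty": -0.07,"tz": 0,"wx": 0,"wy": 0,"wz": -0.02,"hand": 0},{"tx": 0.02,"ty": -0.14,"tz": 0,"wx": 0,"wy": 0,"wz": -0.05,"hand": 0},{"tx": 0.03,"ty": -0.21,"tz": 0,"wx": 0,"wy": 0,"wz": -0.08,"hand": 0},{"tx": 0.03,"ty": -0.255,"tz": 0,"wx": 0,"wy": 0,"wz": -0.08,"hand": 0},{"tx": 0.03,"ty": -0.255,"tz": 0,"wx": 0,"wy": 0,"wz": -0.08,"hand": 0}]}}

```text
time_s: 4.32
position: [0.4491, -0.3347, 0.1193]
eef_rot: [[-0.999, -0.033, 0.0], [-0.033, 0.999, -0.0], [-0.0, -0.0, -1.0]]
ft_force: [0.5, -0.0, -1.6]
grip_width: 0.3
grip_force: 78.2
```

Run:
```python
from h import *
from cell import env
d=env.get_image("top"); pickle.dump(d,open("top1.pkl","wb"))
w=env.get_image("wrist")
cv2.imwrite("pics/w3.png",np.hstack([w["pixels"][::2,::2],cv2.resize(d["pixels"][140:320,400:640],(320,240))])[:,:,::-1])
s=env.read_state();print(s["time_s"],s["position"],s["grip_width"],s["ft_force"],delta(s,[.4495,-.338,.02],np.pi/2+.035))
```

```text
4.425 [ 0.44900883 -0.33172173  0.11917044] 0.30139571810289173 [-0.60026289 -0.44969699 -1.38104437] (array([-0.   , -0.009,  0.132]), array([ 0.002, -0.001,  0.001]))
```

View pics/w3.png

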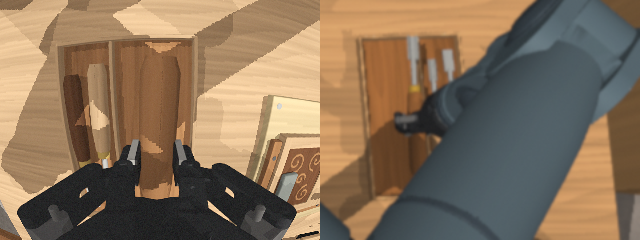

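The gouge hangs lengthwise over the empty compartment, parallel to its walls, both ends inside. Lowering, gently at the end.

Request:
{"op": "carry_out", "data": {"plan": [{"tx": 0,"ty": -0.004,"tz": 0.05,"wx": 0,"wy": 0,"wz": 0,"hand": 0},{"tx": 0,"ty": -0.004,"tz": 0.1,"wx": 0,"wy": 0,"wz": 0,"hand": 0},{"tx": 0,"ty": -0.004,"tz": 0.125,"wx": 0,"wy": 0,"wz": 0,"hand": 0},{"tx": 0,"ty": -0.004,"tz": 0.132,"wx": 0,"wy": 0,"wz": 0,"hand": 0},{"tx": 0,"ty": -0.004,"tz": 0.134,"wx": 0,"wy": 0,"wz": 0,"hand": 0}]}}

```text
time_s: 5.05
position: [0.4499, -0.3346, 0.0197]
eef_rot: [[-0.999, -0.038, 0.0], [-0.038, 0.999, 0.0], [-0.0, 0.0, -1.0]]
ft_force: [-0.2, -0.2, -1.6]
grip_width: 0.301
grip_force: 78.1
```

Request:
{"op": "carry_out", "data": {"plan": [{"tx": 0,"ty": 0,"tz": 0.002,"wx": 0,"wy": 0,"wz": 0,"hand": 0},{"tx": 0,"ty": 0,"tz": 0.003,"wx": 0,"wy": 0,"wz": 0,"hand": 0},{"tx": 0,"ty": 0,"tz": 0.003,"wx": 0,"wy": 0,"wz": 0,"hand": 0}]}}

```text
time_s: 5.42
position: [0.4499, -0.3356, 0.0176]
eef_rot: [[-0.999, -0.036, 0.001], [-0.036, 0.999, -0.0], [-0.001, -0.0, -1.0]]
ft_force: [-0.0, 0.2, -1.1]
grip_width: 0.299
grip_force: 78.1
```

Request:
{"op": "carry_out", "data": {"plan": [{"tx": 0,"ty": 0,"tz": 0.002,"wx": 0,"wy": 0,"wz": 0,"hand": 0},{"tx": 0,"ty": 0,"tz": 0.003,"wx": 0,"wy": 0,"wz": 0,"hand": 0},{"tx": 0,"ty": 0,"tz": 0.003,"wx": 0,"wy": 0,"wz": 0,"hand": 0}]}}

```text
time_s: 5.8
position: [0.4495, -0.3352, 0.0148]
eef_rot: [[-0.999, -0.036, -0.0], [-0.036, 0.999, 0.0], [0.0, 0.0, -1.0]]
ft_force: [-0.3, 0.3, -1.7]
grip_width: 0.303
grip_force: 78.1
```

Request:
{"op": "carry_out", "data": {"plan": [{"tx": 0,"ty": 0,"tz": 0.001,"wx": 0,"wy": 0,"wz": 0,"hand": 0},{"tx": 0,"ty": 0,"tz": 0.002,"wx": 0,"wy": 0,"wz": 0,"hand": 0},{"tx": 0,"ty": 0,"tz": 0.002,"wx": 0,"wy": 0,"wz": 0,"hand": 0}]}}

```text
time_s: 6.18
position: [0.4496, -0.3354, 0.0139]
eef_rot: [[-0.999, -0.036, 0.0], [-0.036, 0.999, -0.0], [-0.0, -0.0, -1.0]]
ft_force: [-2.9, 1.0, 5.4]
grip_width: 0.304
grip_force: 78.8
```

Contact felt at the expected height. Release and rise.

Request:
{"op": "carry_out", "data": {"plan": [{"tx": 0,"ty": 0,"tz": 0,"wx": 0,"wy": 0,"wz": 0,"hand": 0.35},{"tx": 0,"ty": 0,"tz": 0,"wx": 0,"wy": 0,"wz": 0,"hand": 0.45},{"tx": 0,"ty": 0,"tz": 0,"wx": 0,"wy": 0,"wz": 0,"hand": 0.55},{"tx": 0,"ty": 0,"tz": 0,"wx": 0,"wy": 0,"wz": 0,"hand": 0.55},{"tx": 0,"ty": 0,"tz": -0.02,"wx": 0,"wy": 0,"wz": 0,"hand": 0.55}], "newtons": 30}}

```text
time_s: 6.8
position: [0.4487, -0.3344, 0.0278]
eef_rot: [[-0.999, -0.036, -0.002], [-0.036, 0.999, 0.002], [0.002, 0.002, -1.0]]
ft_force: [0.0, 0.5, -0.1]
grip_width: 0.55
grip_force: 0.0
```

Request:
{"op": "carry_out", "data": {"plan": [{"tx": 0,"ty": 0,"tz": -0.06,"wx": 0,"wy": 0,"wz": 0,"hand": 0.55},{"tx": 0,"ty": 0,"tz": -0.13,"wx": 0,"wy": 0,"wz": 0,"hand": 0.55},{"tx": 0,"ty": 0,"tz": -0.2,"wx": 0,"wy": 0,"wz": 0,"hand": 0.55},{"tx": 0,"ty": 0,"tz": -0.28,"wx": 0,"wy": 0,"wz": 0,"hand": 0.55},{"tx": 0,"ty": 0,"tz": -0.32,"wx": 0,"wy": 0,"wz": 0,"hand": 0.55}]}}

```text
time_s: 7.42
position: [0.4506, -0.3362, 0.2737]
eef_rot: [[-0.999, -0.036, 0.005], [-0.036, 0.999, -0.004], [-0.005, -0.005, -1.0]]
ft_force: [0.1, -0.8, 0.2]
grip_width: 0.549
grip_force: 0.0
```

Run:
```python
from h import *
from cell import env
w=env.get_image("wrist"); d=env.get_image("scene"); pickle.dump(d,open("scene1.pkl","wb"))
cv2.imwrite("pics/w4.png",np.hstack([cv2.resize(w["pixels"],(400,300)),cv2.resize(d["pixels"][130:340,150:430],(400,300))])[:,:,::-1])
s=env.read_state();print(s["time_s"],s["position"],s["grip_width"],s["q"])
t=load("top0")
for p in [(350,298.8),(348.6,299)]: print(tri(t,(225.2,168.3),load("scene0"),p))
yf=.05
```

```text
7.525 [ 0.45134298 -0.33688211  0.27408456] 0.5506691950362546 [-7.53870437e-01  3.38018910e-01  1.33864496e-01  1.35724528e+00
  8.52110660e-05 -7.90280122e-01]
(array([0.59935336, 0.22156749, 0.14001122]), np.float64(0.00020022877194641065))
(array([0.6008096 , 0.22041986, 0.13873518]), np.float64(0.003282139561601287))
```

View pics/w4.png

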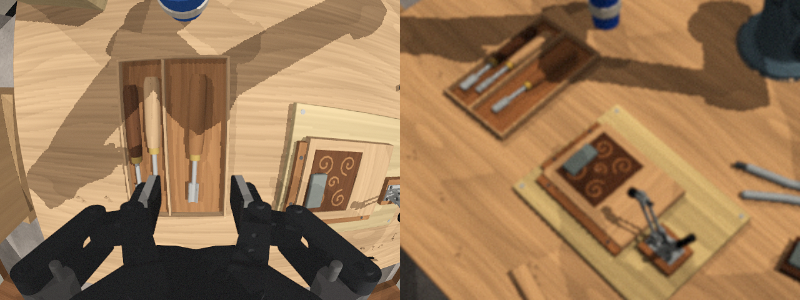

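Gouge lies flat in the empty compartment (wrist half: handle (200,105), edge (192,198)); panel and slipstone undisturbed. Now the clamp grip ends.

Run:
```python
from h import *
from cell import env
t=load("top0");s=load("scene0")
a=tri(t,(215.5,162.5),s,(355.5,296.3));b=tri(t,(235.5,174.5),s,(344.2,301.7));print(a,b,np.linalg.norm(a[0]-b[0]))
print("tip@z",onz(t,215.5,162.5,.19),"mid",onz(t,225.2,168.3,.156))
s1=env.read_state()
print(delta(s1,[.594,.217,.27],-.015),delta(s1,[.52,.12,.30],-.015))
```

```text
(array([0.59889295, 0.23633157, 0.17691455]), np.float64(0.002678193527045969)) (array([0.59993384, 0.20492154, 0.09693062]), np.float64(0.00228080601938729)) 0.08593662038364161
tip@z [0.59498374 0.23220747 0.19      ] mid [0.59391061 0.21814759 0.156     ]
(array([-0.217,  0.731,  0.002]), array([0.   , 0.013, 2.065])) (array([-0.114,  0.605, -0.038]), array([0.   , 0.013, 2.065]))
```

```bash
cat >> h.py <<'E'
def fray(d,u,v):
    x,y=(u-d["cx"])/d["fx"],(v-d["cy"])/d["fy"];th=np.hypot(x,y);r=np.array([x/th*np.sin(th),y/th*np.sin(th),np.cos(th)])
    R=np.array(d["R"]);return -R.T@np.array(d["t"]).ravel(),R.T@r
def meet(A,B):
    (a,r),(b,s)=A,B; k=np.linalg.lstsq(np.c_[r,-s],b-a,rcond=None)[0]; P,Q=a+r*k[0],b+s*k[1]
    return np.round((P+Q)/2,4),round(np.linalg.norm(P-Q),4)
E
python3 - <<'E'
from h import *
t=load("top0");s=load("scene0");w=load("w1")
for n,p,q,k in(("tip",(215.5,162.5),(355.5,296.3),(572,354)),("base",(235.5,174.5),(344.2,301.7),(498,312)),("mid",(225.5,168.5),(350,299),(535,333))):
    print(n,"tw",meet(ray(t,*p),fray(w,*k)),"sw",meet(ray(s,*q),fray(w,*k)))
E
```

```text
tip tw (array([0.5997, 0.2354, 0.1766]), np.float64(0.0003)) sw (array([0.5988, 0.2365, 0.1765]), np.float64(0.0024))
base tw (array([0.5931, 0.203 , 0.1143]), np.float64(0.0011)) sw (array([0.6012, 0.2076, 0.1033]), np.float64(0.0048))
mid tw (array([0.5962, 0.2195, 0.1471]), np.float64(0.0007)) sw (array([0.6001, 0.223 , 0.1421]), np.float64(0.001))
```

Request:
{"op": "carry_out", "data": {"plan": [{"tx": -0.02,"ty": 0.07,"tz": 0,"wx": 0,"wy": 0,"wz": 0.2,"hand": 0.7},{"tx": -0.04,"ty": 0.14,"tz": -0.01,"wx": 0,"wy": 0,"wz": 0.4,"hand": 0.7},{"tx": -0.06,"ty": 0.21,"tz": -0.02,"wx": 0,"wy": 0,"wz": 0.6,"hand": 0.7},{"tx": -0.08,"ty": 0.28,"tz": -0.03,"wx": 0,"wy": 0,"wz": 0.8,"hand": 0.7},{"tx": -0.09,"ty": 0.35,"tz": -0.04,"wx": 0,"wy": 0,"wz": 1.0,"hand": 0.7}]}}

```text
time_s: 8.15
position: [0.5073, -0.0687, 0.298]
eef_rot: [[-0.729, 0.685, -0.001], [0.685, 0.729, 0.0], [0.001, -0.0, -1.0]]
ft_force: [-0.1, -0.6, 0.5]
grip_width: 0.7
grip_force: 0.0
```

Run:
```python
from h import *
from cell import env
s1=env.read_state()
print(s1["time_s"],s1["position"],delta(s1,[.57,.16,.30],-.015))
```

```text
8.15 [ 0.50733902 -0.06868978  0.29802445] (array([ 0.148,  0.279, -0.003]), array([-1.000e-03, -1.000e-03,  1.059e+00]))
```

Request:
{"op": "carry_out", "data": {"plan": [{"tx": 0.03,"ty": 0.07,"tz": 0,"wx": 0,"wy": 0,"wz": 0.2,"hand": 0.7},{"tx": 0.06,"ty": 0.14,"tz": 0,"wx": 0,"wy": 0,"wz": 0.4,"hand": 0.7},{"tx": 0.1,"ty": 0.21,"tz": 0,"wx": 0,"wy": 0,"wz": 0.63,"hand": 0.7},{"tx": 0.14,"ty": 0.27,"tz": 0,"wx": 0,"wy": 0,"wz": 0.85,"hand": 0.7},{"tx": 0.148,"ty": 0.279,"tz": 0,"wx": 0,"wy": 0,"wz": 1.0,"hand": 0.7}]}}

```text
time_s: 8.78
position: [0.5682, 0.1618, 0.2972]
eef_rot: [[-0.037, 0.999, -0.002], [0.999, 0.037, 0.001], [0.001, -0.002, -1.0]]
ft_force: [0.4, 0.3, 0.2]
grip_width: 0.697
grip_force: 0.0
```

Request:
{"op": "carry_out", "data": {"plan": [{"tx": 0,"ty": 0,"tz": 0,"wx": 0,"wy": 0,"wz": 0.06,"hand": 0.7},{"tx": 0,"ty": 0,"tz": 0,"wx": 0,"wy": 0,"wz": 0.06,"hand": 0.7}]}}

```text
time_s: 9.02
position: [0.5682, 0.1585, 0.2978]
eef_rot: [[0.01, 1.0, -0.001], [1.0, -0.01, -0.0], [-0.0, -0.001, -1.0]]
ft_force: [-0.9, 0.0, -0.5]
grip_width: 0.699
grip_force: 0.0
```

Run:
```python
from h import *
from cell import env
w=env.get_image("wrist"); pickle.dump(w,open("w5.pkl","wb")); cv2.imwrite("pics/w5.png",w["pixels"][:,:,::-1])
s1=env.read_state()
print(s1["time_s"],s1["position"],s1["q"][5],delta(s1,[.597,.22,.133],-.015))
```

```text
9.075 [0.56831092 0.15822909 0.29794235] 1.744614281504975 (array([0.083, 0.038, 0.22 ]), array([-0.001,  0.   ,  0.007]))
```

View pics/w5.png

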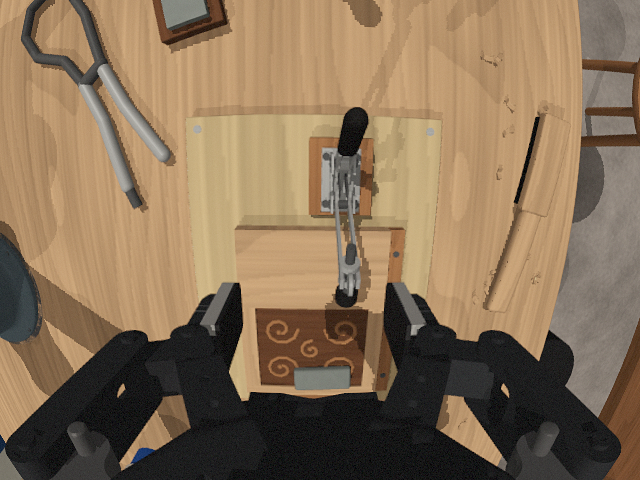

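Wrist view: clamp handle grip from (345,153) to tip (356,110), clear on both sides; panel is still against the stops and empty under the pad at (347,297).

Run:
```python
from h import *
t=load("top0");s=load("scene0");w=load("w5")
for n,p,q,k in(("tip",(215.5,162.5),(355.5,296.3),(356,112)),("base",(235.5,174.5),(344.2,301.7),(346,152)),("mid",(225.5,168.5),(350,299),(351,132))):
    print(n,"tw",meet(ray(t,*p),fray(w,*k)),"sw",meet(ray(s,*q),fray(w,*k)))
```

```text
tip tw (array([0.601 , 0.2376, 0.1709]), np.float64(0.0026)) sw (array([0.5992, 0.2383, 0.1798]), np.float64(0.0001))
base tw (array([0.5986, 0.2047, 0.1007]), np.float64(0.0014)) sw (array([0.5997, 0.2036, 0.0947]), np.float64(0.0005))
mid tw (array([0.6008, 0.2228, 0.133 ]), np.float64(0.0014)) sw (array([0.5998, 0.2229, 0.1412]), np.float64(0.0012))
```

Request:
{"op": "carry_out", "data": {"plan": [{"tx": 0.05,"ty": 0.02,"tz": 0,"wx": 0,"wy": 0,"wz": 0.007,"hand": 0.7},{"tx": 0.087,"ty": 0.041,"tz": 0.03,"wx": 0,"wy": 0,"wz": 0.007,"hand": 0.7},{"tx": 0.087,"ty": 0.041,"tz": 0.1,"wx": 0,"wy": 0,"wz": 0.007,"hand": 0.7},{"tx": 0.087,"ty": 0.041,"tz": 0.17,"wx": 0,"wy": 0,"wz": 0.007,"hand": 0.7},{"tx": 0.087,"ty": 0.041,"tz": 0.227,"wx": 0,"wy": 0,"wz": 0.007,"hand": 0.7}]}}

```text
time_s: 9.7
position: [0.5992, 0.2225, 0.1258]
eef_rot: [[0.016, 1.0, -0.002], [1.0, -0.016, -0.0], [-0.0, -0.002, -1.0]]
ft_force: [-0.9, -0.3, -0.1]
grip_width: 0.701
grip_force: 0.0
```

Request:
{"op": "carry_out", "data": {"plan": [{"tx": 0,"ty": 0,"tz": 0,"wx": 0,"wy": 0,"wz": 0,"hand": 0.4},{"tx": 0,"ty": 0,"tz": 0,"wx": 0,"wy": 0,"wz": 0,"hand": 0.3},{"tx": 0,"ty": 0,"tz": 0,"wx": 0,"wy": 0,"wz": 0,"hand": 0},{"tx": 0,"ty": 0,"tz": 0,"wx": 0,"wy": 0,"wz": 0,"hand": 0},{"tx": 0,"ty": 0,"tz": 0,"wx": 0,"wy": 0,"wz": 0,"hand": 0}], "newtons": 25}}

```text
time_s: 10.32
position: [0.5993, 0.2237, 0.1307]
eef_rot: [[0.016, 1.0, -0.001], [1.0, -0.016, 0.001], [0.001, -0.001, -1.0]]
ft_force: [-5.7, -0.6, 1.9]
grip_width: 0.208
grip_force: 26.9
```

Pinched at 18 mm, as the grip should be. Swing it down along the arc.

Request:
{"op": "carry_out", "data": {"plan": [{"tx": 0.011,"ty": 0,"tz": 0.005,"wx": 0,"wy": 0,"wz": 0,"hand": 0},{"tx": 0.021,"ty": 0,"tz": 0.012,"wx": 0,"wy": 0,"wz": 0,"hand": 0},{"tx": 0.031,"ty": 0,"tz": 0.02,"wx": 0,"wy": 0,"wz": 0,"hand": 0},{"tx": 0.039,"ty": 0,"tz": 0.028,"wx": 0,"wy": 0,"wz": 0,"hand": 0},{"tx": 0.039,"ty": 0,"tz": 0.028,"wx": 0,"wy": 0,"wz": 0,"hand": 0}]}}

```text
time_s: 10.95
position: [0.5999, 0.2542, 0.1096]
eef_rot: [[0.015, 1.0, -0.0], [1.0, -0.015, 0.003], [0.003, -0.0, -1.0]]
ft_force: [-5.7, 2.9, 1.6]
grip_width: 0.207
grip_force: 26.1
```

Request:
{"op": "carry_out", "data": {"plan": [{"tx": 0.008,"ty": 0,"tz": 0.009,"wx": 0,"wy": 0,"wz": 0,"hand": 0},{"tx": 0.015,"ty": 0,"tz": 0.019,"wx": 0,"wy": 0,"wz": 0,"hand": 0},{"tx": 0.02,"ty": 0,"tz": 0.03,"wx": 0,"wy": 0,"wz": 0,"hand": 0},{"tx": 0.025,"ty": 0,"tz": 0.04,"wx": 0,"wy": 0,"wz": 0,"hand": 0},{"tx": 0.025,"ty": 0,"tz": 0.04,"wx": 0,"wy": 0,"wz": 0,"hand": 0}]}}

```text
time_s: 11.58
position: [0.6003, 0.273, 0.0793]
eef_rot: [[0.015, 1.0, -0.001], [1.0, -0.015, 0.003], [0.003, -0.001, -1.0]]
ft_force: [-5.3, 3.2, 0.6]
grip_width: 0.205
grip_force: 24.4
```

Run:
```python
from h import *
from cell import env
w=env.get_image("wrist"); d=env.get_image("scene")
cv2.imwrite("pics/w6.png",np.hstack([cv2.resize(w["pixels"],(400,300)),cv2.resize(d["pixels"][220:370,250:450],(400,300))])[:,:,::-1])
```

```text
(no output)
```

View pics/w6.png

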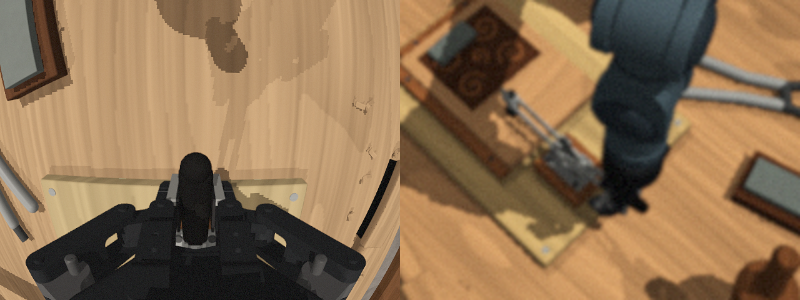

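The clamp is following: the arm has come down near the panel (scene half, pad at (510,97)), grip still between the pads. Finish the stroke.

Request:
{"op": "carry_out", "data": {"plan": [{"tx": 0.003,"ty": 0,"tz": 0.008,"wx": 0,"wy": 0,"wz": 0,"hand": 0},{"tx": 0.005,"ty": 0,"tz": 0.016,"wx": 0,"wy": 0,"wz": 0,"hand": 0},{"tx": 0.006,"ty": 0,"tz": 0.022,"wx": 0,"wy": 0,"wz": 0,"hand": 0},{"tx": 0.006,"ty": 0,"tz": 0.022,"wx": 0,"wy": 0,"wz": 0,"hand": 0}], "newtons": 50}}

```text
time_s: 12.18
position: [0.6004, 0.2775, 0.0635]
eef_rot: [[0.015, 1.0, -0.0], [1.0, -0.015, 0.003], [0.003, -0.0, -1.0]]
ft_force: [-6.6, 3.4, 3.4]
grip_width: 0.203
grip_force: 52.3
```

Request:
{"op": "carry_out", "data": {"plan": [{"tx": 0,"ty": 0,"tz": 0.004,"wx": 0,"wy": 0,"wz": 0,"hand": 0},{"tx": 0,"ty": 0,"tz": 0.006,"wx": 0,"wy": 0,"wz": 0,"hand": 0},{"tx": 0,"ty": 0,"tz": 0.006,"wx": 0,"wy": 0,"wz": 0,"hand": 0}]}}

```text
time_s: 12.55
position: [0.6004, 0.278, 0.0594]
eef_rot: [[0.015, 1.0, -0.0], [1.0, -0.015, 0.004], [0.004, -0.0, -1.0]]
ft_force: [-7.5, 5.3, 3.9]
grip_width: 0.198
grip_force: 52.6
```

Request:
{"op": "carry_out", "data": {"plan": [{"tx": 0,"ty": 0,"tz": 0.003,"wx": 0,"wy": 0,"wz": 0,"hand": 0},{"tx": 0,"ty": 0,"tz": 0.005,"wx": 0,"wy": 0,"wz": 0,"hand": 0},{"tx": 0,"ty": 0,"tz": 0.005,"wx": 0,"wy": 0,"wz": 0,"hand": 0}]}}

```text
time_s: 12.92
position: [0.6005, 0.2783, 0.0569]
eef_rot: [[0.015, 1.0, 0.001], [1.0, -0.015, 0.005], [0.005, 0.0, -1.0]]
ft_force: [-9.9, 4.6, 11.5]
grip_width: 0.202
grip_force: 53.3
```

Request:
{"op": "carry_out", "data": {"plan": [{"tx": 0,"ty": 0,"tz": 0.003,"wx": 0,"wy": 0,"wz": 0,"hand": 0},{"tx": 0,"ty": 0,"tz": 0.004,"wx": 0,"wy": 0,"wz": 0,"hand": 0},{"tx": 0,"ty": 0,"tz": 0.004,"wx": 0,"wy": 0,"wz": 0,"hand": 0}]}}

```text
time_s: 13.3
position: [0.6006, 0.2783, 0.0566]
eef_rot: [[0.015, 1.0, 0.002], [1.0, -0.015, 0.005], [0.005, 0.002, -1.0]]
ft_force: [-16.3, 2.5, 25.5]
grip_width: 0.2
grip_force: 55.2
```

Hard stop reached (z no longer moves, 25 N). Open, rise, then verify with a closed-finger press on the grip.

Request:
{"op": "carry_out", "data": {"plan": [{"tx": 0,"ty": 0,"tz": 0,"wx": 0,"wy": 0,"wz": 0,"hand": 0.5},{"tx": 0,"ty": 0,"tz": 0,"wx": 0,"wy": 0,"wz": 0,"hand": 0.6},{"tx": 0,"ty": 0,"tz": -0.03,"wx": 0,"wy": 0,"wz": 0,"hand": 0.6},{"tx": 0,"ty": 0,"tz": -0.08,"wx": 0,"wy": 0,"wz": 0,"hand": 0.6},{"tx": 0,"ty": 0,"tz": -0.08,"wx": 0,"wy": 0,"wz": 0,"hand": 0.6}]}}

```text
time_s: 13.92
position: [0.6045, 0.2765, 0.1136]
eef_rot: [[0.017, 1.0, 0.008], [1.0, -0.017, 0.003], [0.003, 0.008, -1.0]]
ft_force: [0.3, 0.3, -0.2]
grip_width: 0.601
grip_force: 0.0
```

Request:
{"op": "carry_out", "data": {"plan": [{"tx": 0,"ty": 0,"tz": 0,"wx": 0,"wy": 0,"wz": 0,"hand": 0.3},{"tx": 0,"ty": 0,"tz": 0,"wx": 0,"wy": 0,"wz": 0,"hand": 0},{"tx": 0,"ty": 0,"tz": 0,"wx": 0,"wy": 0,"wz": 0,"hand": 0},{"tx": 0,"ty": 0,"tz": 0,"wx": 0,"wy": 0,"wz": 0,"hand": 0},{"tx": 0,"ty": 0,"tz": 0.01,"wx": 0,"wy": 0,"wz": 0,"hand": 0}]}}

```text
time_s: 14.55
position: [0.6016, 0.2759, 0.1021]
eef_rot: [[0.016, 1.0, 0.001], [1.0, -0.016, 0.0], [0.001, 0.001, -1.0]]
ft_force: [-0.2, -0.0, 1.5]
grip_width: -0.004
grip_force: 0.0
```

Request:
{"op": "carry_out", "data": {"plan": [{"tx": 0,"ty": 0,"tz": 0.01,"wx": 0,"wy": 0,"wz": 0,"hand": 0},{"tx": 0,"ty": 0,"tz": 0.016,"wx": 0,"wy": 0,"wz": 0,"hand": 0},{"tx": 0,"ty": 0,"tz": 0.018,"wx": 0,"wy": 0,"wz": 0,"hand": 0},{"tx": 0,"ty": 0,"tz": 0.02,"wx": 0,"wy": 0,"wz": 0,"hand": 0}]}}

```text
time_s: 15.05
position: [0.6006, 0.2756, 0.0876]
eef_rot: [[0.016, 1.0, -0.0], [1.0, -0.016, -0.0], [-0.0, -0.0, -1.0]]
ft_force: [-4.3, -2.6, 8.8]
grip_width: -0.004
grip_force: 4.6
```

Request:
{"op": "carry_out", "data": {"plan": [{"tx": 0,"ty": 0,"tz": 0.002,"wx": 0,"wy": 0,"wz": 0,"hand": 0},{"tx": 0,"ty": 0,"tz": 0.003,"wx": 0,"wy": 0,"wz": 0,"hand": 0}]}}

```text
time_s: 15.3
position: [0.6007, 0.2756, 0.0873]
eef_rot: [[0.016, 1.0, 0.001], [1.0, -0.016, 0.0], [0.0, 0.001, -1.0]]
ft_force: [-8.2, -3.6, 15.2]
grip_width: -0.002
grip_force: 8.2
```

The grip's top is at 87 mm, exactly the shut height (81 + 7 mm), and unyielding. Retreat and check the panel numerically.

Request:
{"op": "carry_out", "data": {"plan": [{"tx": 0,"ty": 0,"tz": -0.03,"wx": 0,"wy": 0,"wz": 0,"hand": 0},{"tx": 0,"ty": 0,"tz": -0.09,"wx": 0,"wy": 0,"wz": 0,"hand": 0},{"tx": 0.02,"ty": -0.04,"tz": -0.16,"wx": 0,"wy": 0,"wz": 0,"hand": 0},{"tx": 0.06,"ty": -0.1,"tz": -0.2,"wx": 0,"wy": 0,"wz": 0,"hand": 0},{"tx": 0.1,"ty": -0.16,"tz": -0.22,"wx": 0,"wy": 0,"wz": 0,"hand": 0}]}}

```text
time_s: 15.92
position: [0.4825, 0.3539, 0.2525]
eef_rot: [[0.017, 1.0, 0.004], [1.0, -0.017, 0.003], [0.003, 0.004, -1.0]]
ft_force: [0.3, 1.4, 0.1]
grip_width: -0.001
grip_force: 0.0
```

Request:
{"op": "carry_out", "data": {"plan": [{"tx": 0.04,"ty": -0.06,"tz": 0,"wx": 0,"wy": 0,"wz": 0,"hand": 0},{"tx": 0.08,"ty": -0.12,"tz": 0,"wx": 0,"wy": 0,"wz": 0,"hand": 0},{"tx": 0.08,"ty": -0.12,"tz": 0,"wx": 0,"wy": 0,"wz": 0,"hand": 0},{"tx": 0.08,"ty": -0.12,"tz": 0,"wx": 0,"wy": 0,"wz": 0,"hand": 0}]}}

```text
time_s: 16.42
position: [0.3937, 0.4141, 0.25]
eef_rot: [[0.016, 1.0, 0.001], [1.0, -0.016, 0.0], [0.0, 0.001, -1.0]]
ft_force: [-0.3, -0.2, 0.8]
grip_width: -0.003
grip_force: 0.0
```

Run:
```python
from h import *
from cell import env
t0=load("top0")["pixels"];s0=load("scene0")["pixels"];t1=env.get_image("top")["pixels"];s1=env.get_image("scene")["pixels"]
# carved field + slipstone patch shift by template match
def shift(a,b,u0,v0,u1,v1):
    g=lambda p:cv2.resize(cv2.cvtColor(p,cv2.COLOR_RGB2GRAY),None,fx=4,fy=4,interpolation=cv2.INTER_CUBIC)
    T=g(a[v0:v1,u0:u1]);S=g(b[v0-8:v1+8,u0-8:u1+8]);r=cv2.matchTemplate(S,T,cv2.TM_CCOEFF_NORMED);_,m,_,l=cv2.minMaxLoc(r);return m,(l[0]/4-8,l[1]/4-8)
print("carve top",shift(t0,t1,315,165,378,228),"scene",shift(s0,s1,258,222,312,268))
print("ref board corner",shift(t0,t1,365,235,395,265))
s=env.read_state();print(s["time_s"],s["position"],s["ft_force"])
```

```text
carve top (0.9349087476730347, (0.0, 0.0)) scene (0.9387134909629822, (0.0, 0.0))
ref board corner (0.7548732161521912, (0.25, -0.5))
16.525 [0.39438617 0.41355555 0.24968539] [-0.4417533  -0.4124685  -0.29677922]
```

Panel unmoved in both views. Handing in.

```bash
python3 -c "
from cell import env
print(env.sign_off())"
```

```text
the job is handed in; nothing more can be done
None
```

The gouge is laid in the tray's empty compartment, the clamp handle is pressed fully down onto its stop, the panel shows no movement in either camera view, and the job was handed in at about 16.5 s.

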